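Lever the stuck lid off the tin

TASK

The lid of the green tin is stuck tight: pick up the black-handled lever bar, put its steel tip under the lid's ear with the blade lying across the fulcrum roller, and press the handle down until the ear side of the lid has popped up by a good half centimetre. Only then take the lid by its black knob and lay it, knob up, in the middle of the round rubber mat, and leave the bar lying flat on the bare worktop. Do not touch the lid with the gripper while it is still pressed in, and leave the carton, berry cup, tamper and white tub upright where they stand.

Things in the scene. Friction and masses are not known exactly. Their poses are not given: they have to be found in the camera images.
- stand: Fixed steel base plate (180 x 112 x 5 mm) with an open round green tin with a white band, outer diameter 100 mm, rim 110 mm above the worktop, and a steel fulcrum post. Origin: tin axis at worktop height; z up; -x points from the tin to the post. The plate reaches 120 mm to -x, 60 mm to +x.
- fulcrum: Fulcrum on the post: a dark roller, 12 mm diameter, axis along the stand's y. Origin: middle of the roller's topmost line, 98 mm above the worktop, 94 mm from the tin axis (stand's -x). Steel cheeks at both sides, up to z 110 mm, leave a 34 mm wide channel, open above. The seated lid's ear underside is 12 mm higher than the roller's top.
- lid: Loose steel press-in lid, 0.1 to 0.2 kg: flange 100 mm diameter, 5 mm thick, plug 85 mm diameter reaching 9 mm below it. Origin: centre of the flange's underside (on the tin's rim when seated); z up. Sprung nibs in the mouth grip the plug: about 20 N at the ear levers it up; once the ear is up about 7 mm the lid stays up, slightly tilted, and pulls off upward with 10 to 15 N.
- lid_ear (a point): Point on the underside of the lid's ear, 60 mm from the lid's axis to its -x. The ear is a flat tongue 32 mm wide, 5 mm thick, reaching out to 70 mm from the axis, so it overhangs the tin wall by 20 mm towards the fulcrum.
- lid_knob (a point): Grip point on the lid's upright black cylindrical knob (diameter 28 mm), on the lid's axis, 30 mm above the flange's underside; the flange top is 25 mm below this point and the knob's top is 12 mm above it.
- bar_grip (a point): Lever bar, 170 mm long, 0.11 to 0.22 kg, lying on the worktop. Point inside its handle near the balance point, 8 mm up; x points to the tip, z up. The black handle, 20 mm wide, 16 mm high, reaches from 60 mm behind this point to 20 mm ahead; then a straight steel blade 18 mm wide, 6 mm thick (last 15 mm: 16 x 4 mm), centred on the handle's height.
- bar_tip (a point): The tip end of the lever bar's blade, mid thickness, 110 mm ahead of bar_grip on the bar's centre line.
- mat_center (a point): Centre of the top face of the fixed round black rubber mat with a small grey dot in its middle, 120 mm diameter, 6 mm thick. The bar and the mat change sides (left or right of the stand) from start to start.
- carton: Bystander: cream drink carton, 72 x 72 x 215 mm, upright. Origin: centre of its underside. Stands beside the tin, left or right.
- berry_cup: Bystander: clear cup of red berries with a lid, 79 mm diameter, 70 mm high. Origin: centre of its underside. Stands on the other side of the tin.
- tamper: Bystander: coffee tamper, 58 mm diameter, 94 mm high. Origin: centre of its underside.
- salt_tub: Bystander: flat white tub, 71 mm diameter, 32 mm high. Origin: centre of its underside.

How it is judged (in metres and radians):
On the way:
1. the ear of the lid is levered up 2 mm or more, the bar bearing on the fulcrum roller and on the lid (z of lid_ear in the frame of stand above 0.112 m and contact force between bar and lid above 0.3 N and contact force between bar and fulcrum above 0.3 N and distance between lid_ear and fulcrum below 0.06 m), for 0.02 s.
At the end, for the whole second after the job is handed in: The lid lies knob up on the rubber mat, its axis within 30 mm of the mat's centre, tilted less than 0.1 rad; the bar lies flat on the worktop itself (both its points under 13 mm high); both at rest and released (horizontal distance between lid and mat_center below 0.03 m and height (world z) of lid between 0.011 and 0.019 m and angle between lid's own z axis and vertical below 0.1 rad and linear speed of each of lid, bar below 0.02 m/s and height (world z) of each of bar_grip, bar_tip below 0.013 m); the robot touches nothing.
It fails at once if the gripper's fingers touch the lid while it is still pressed in (ear raised less than 4 mm) (contact force between the fingers and lid above 0.5 N and z of lid_ear in the frame of stand below 0.114 m and distance between lid_ear and fulcrum below 0.06 m).
It fails at once if the carton is moved more than 25 mm or tipped (distance of carton from where it was at the start of the episode above 0.025 m or angle between carton's own z axis and vertical above 0.35 rad).
It fails at once if the berry cup is moved more than 25 mm or tipped (distance of berry_cup from where it was at the start of the episode above 0.025 m or angle between berry_cup's own z axis and vertical above 0.35 rad).
It fails at once if the tamper is moved more than 25 mm or tipped (distance of tamper from where it was at the start of the episode above 0.025 m or angle between tamper's own z axis and vertical above 0.35 rad).
It fails at once if the salt tub is moved more than 25 mm or tipped (distance of salt_tub from where it was at the start of the episode above 0.025 m or angle between salt_tub's own z axis and vertical above 0.35 rad).
It also fails if it takes over 72 s, if anything falls off the work surface, if the arm or the gripper's body presses on something with over 40 N, if the wrist force passes 120 N, or if a joint passes its speed limit or range.

ROBOT

A 6-joint arm with a two-finger parallel gripper is mounted at the origin on a cart in front of the work surface, level with it; the furniture and walls round the work are solid. World frame = base frame: x ahead of the robot, y to its left, z up, the work surface at z = 0. Lengths are in m, angles in degrees, forces in N, time in s.
With the tool pointing down it reaches from about 0.3 to 0.75 m from the base axis. Payload 8.5 kg.
Tool frame: the origin (TCP) lies on the centre line of the jaws, within the pads' length; the fingertips stand 19 mm ahead of it and the grasp point (between the pads) is the TCP (env.tcp_to_tips is the z of the fingertips in the tool frame, in m); z points along the fingers, y is the line along which they close (so a half turn about z gives the same grasp; the last joint's range is limited). The gripper opens to 85 mm and grips with 20 to 120 N. Pads are 22 mm wide; open, the fingers measure 114 mm over their backs; the gripper's body (76 mm by 85 mm) begins 54 mm behind the grasp point. The pads swing forward as they close: fully open they stand 13 mm farther back than shut.
Start: joints at [-78.054, 21.807, 74.336, -0, 83.858, -12.336], TCP at [0.226, -0.501, 0.25] pointing down, gripper open.
Joint ranges: [-178.18, 178.18], [-50.72, 133.34], [12.68, 142.11], [-81.47, 261.47], [9.98, 163.14], [-165.26, 165.26]. Speed limits (degrees/s): [136.94, 136.94, 180, 180, 180, 180].

INTERFACE

Orientations are given as a 3x3 rotation matrix whose columns are the frame's x, y, z axes.
In Python, from rig import env gives the robot as it stands.
- The arm moves only by the tool servo_tool, never from a script. Its argument "steps" is a list of rows, each an object of numbers: "tx", "ty", "tz": the shift along the world's x, y, z in cm; "yaw": the turn about the world's z in degrees; "claw": the finger opening in cm, from 0 to 8.54. In form: [{"tx": .., "ty": .., "tz": .., "yaw": .., "claw": ..}, ...]. A call has 1 to 20 rows; each row shifts and turns the commanded pose from where the row before left it; what a row does not reach is not made up. A row lasts 1/10 s, in which the tool goes at most 50 mm and 8.59 degrees, less where a joint would pass 70% of its speed; a pose out of reach is approached as far as the arm can. A call with a gripper value outside its range is refused whole. The fingers move at their own pace and stop on an object; "newtons" is the grip in N (left out, the last holds). Time passes only in rows, so rows that do not move let the fingers close. It gives the time, the measured TCP pose, the force, the opening and the grip force at its end, in the units of the state.
- env.observe(): the state, without advancing time (a new reading comes with each control period).
- env.get_image(name): name is "scene" or "top"; returns (picture, depth): 420x560x3 uint8, red, green, blue; 420x560 float32, m along the optical axis (not along the pixel's ray), 0 where there is no reading.
- env.camera_model(name): a dict with "fovy" (degrees; the focal length in pixels is half the picture's height over the tangent of half this angle, whatever the lens; pixels are square), "cx", "cy" (the principal point, pixels), "T" (4x4, takes a point from camera to world coordinates). Camera axes: x right, y down, z forward; pixel columns grow to the right and rows downward; lengths in m; the calibration is good to about 2 mm. A picture is of the moment at which its call begins. camera_model takes no time and is no camera call.
- env.close_job(): hands the job in; it is judged then, once.
The state is a dict: "time_s": time; "q": joint angles; "qvel": joint speeds; "joint_efforts": joint torques, N m; "position": TCP position; "tool_rot": TCP orientation; "ft_force": force on the tool from outside, world axes, zero at the start; "wrist_torque": the same for the moment, N m; "grip_width": finger opening in m; "gripper_force": force on a finger pad.
Only numpy, scipy, OpenCV 4.12 (cv2) and the standard library are available. Lean on these libraries where they do the work, as an engineer would, in place of code of your own. Each camera call takes 0.05 s, during which the arm holds its last target. There are 200 camera calls.

## Working session

There is one attempt and no reset: what is moved stays moved. The work goes in short steps, Python scripts to look and compute and a tool call to move; the robot and the scene stay as the last step left them, time stands still between calls to the robot, and variables do not carry over. Pictures are saved under pics/ and viewed, at most 10 in all, crops included, and the job is handed in when it is done.

Besides the shell and the picture viewer there is one more tool, called after "Call:" as name(argument=value, ...) on one line, values as JSON. servo_tool: Moves the arm, as the interface text tells. Its arguments: {"type":"object","properties":{"steps":{"type":"array"},"newtons":{"type":"number"}},"required":["steps"]}

```bash
mkdir -p pics
cat > h.py <<'E'
import numpy as np, cv2
from rig import env
def cam(name):
    m=env.camera_model(name); T=np.array(m["T"]); f=210/np.tan(np.radians(m["fovy"]/2)); return m,T,f
def pts(name,depth):
    m,T,f=cam(name); v,u=np.mgrid[:420,:560]
    c=np.stack([(u-m["cx"])/f*depth,(v-m["cy"])/f*depth,depth],-1)
    return c@T[:3,:3].T+T[:3,3]
def ray(name,u,v,z):
    m,T,f=cam(name); d=T[:3,:3]@np.array([(u-m["cx"])/f,(v-m["cy"])/f,1]); o=T[:3,3]
    return o+d*(z-o[2])/d[2]
def proj(name,p):
    m,T,f=cam(name); c=T[:3,:3].T@(np.array(p)-T[:3,3]); return c[0]/c[2]*f+m["cx"],c[1]/c[2]*f+m["cy"]
def grab(name,tag=None):
    im,d=env.get_image(name)
    if tag: cv2.imwrite(f"pics/{tag}.png",im[:,:,::-1]); np.savez(f"pics/{tag}.npz",im=im,d=d)
    return im,d
E
python3 - <<'E'
from h import *
for n in("scene","top"):
    im,d=grab(n,n+"0"); m,T,f=cam(n); print(n,f,m["cx"],m["cy"],T.round(3).tolist(),(d>0).mean())
s=env.observe(); print(s["position"],s["tool_rot"],s["grip_width"],s["ft_force"],s["time_s"])
E
```

```text
scene 457.72207197564325 278.97606712719266 209.83385239599937 [[-0.855, -0.362, 0.372, -0.055], [-0.519, 0.604, -0.605, 0.952], [-0.005, -0.71, -0.704, 1.209], [0.0, 0.0, 0.0, 1.0]] 0.9958971088435374
top 428.9533802906857 279.8966458583936 210.82473560228163 [[0.021, -0.994, 0.105, 0.398], [-1.0, -0.023, -0.012, -0.004], [0.015, -0.105, -0.994, 1.407], [0.0, 0.0, 0.0, 1.0]] 0.996062925170068
[ 0.22612144 -0.50112019  0.24978023] [[ 9.11517274e-01  4.11261719e-01 -2.41572018e-04]
 [ 4.11261684e-01 -9.11516459e-01  1.25367858e-03]
 [ 2.95393136e-04 -1.24209899e-03 -9.99999185e-01]] 0.085263868623488 [0.0967601  0.16236575 0.07865064] 0.1
```

View pics/top0.png

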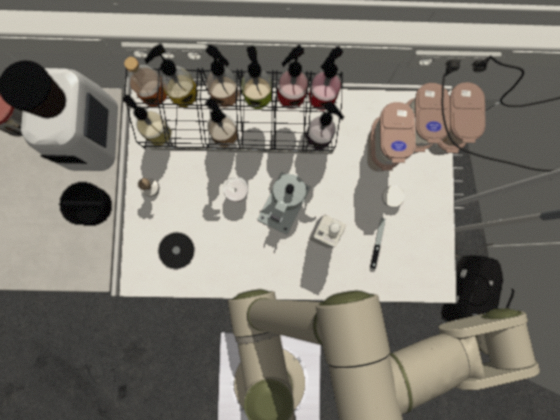

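View pics/scene0.png

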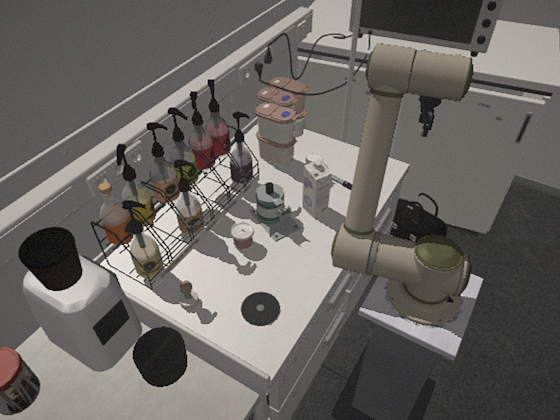

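The top view shows the tin at about (289,192), with the post towards (275,217). The bar is at (378,243) with its handle down and tip up, and the mat is at (177,250). The carton is at (329,232), cup (235,190), tamper (149,186) and tub (395,198).

Run:
```python
from h import *
a=np.load("pics/top0.npz");b=np.load("pics/scene0.npz")
A=cv2.resize(a["im"][165:275,240:400],None,fx=4.9,fy=4.9,interpolation=cv2.INTER_CUBIC)[:, :,::-1]
cv2.imwrite("pics/c1.png",A[:590,:790])
B=cv2.resize(b["im"][140:250,220:370],None,fx=5.2,fy=5.2,interpolation=cv2.INTER_CUBIC)[:, :,::-1]
cv2.imwrite("pics/c2.png",B[:590,:790])
for n,z in(("top",a),("scene",b)):
    P=pts(n,z["d"]); print(n)
    ok=(P[...,0]>.15)&(P[...,0]<.7)&(abs(P[...,1])<.5)
    dark=z["im"].max(-1)<60
    # bar: dark, low, y<-.15
    for nm,m in (("bar handle",dark&ok&(P[...,2]<.03)&(P[...,1]<-.12)&(P[...,2]>0)),("mat",dark&ok&(P[...,2]<.02)&(P[...,1]>.15)),("knob",dark&ok&(P[...,2]>.132)&(P[...,2]<.17)&(abs(P[...,1])<.1)),
      ("flange",ok&(abs(P[...,2]-.115)<.006)&(P[...,1]>-.1)&(P[...,1]<.1)),("carton",ok&(P[...,2]>.18)&(P[...,1]<-.03)&(P[...,1]>-.25)),("tub",ok&(abs(P[...,2]-.032)<.006)&(P[...,1]<-.2)),("cup",ok&(abs(P[...,2]-.07)<.006)&(P[...,1]>.05)&(P[...,1]<.2)),("tamper",ok&(P[...,2]>.05)&(P[...,1]>.25)&(P[...,1]<.4)&(P[...,0]<.5))):
        nlab,l,st,c=cv2.connectedComponentsWithStats(m.astype(np.uint8))
        if nlab<2: print(nm,None);continue
        k=1+st[1:,4].argmax(); q=P[l==k]; rr=cv2.minAreaRect((q[:,:2]*1000).astype(np.float32))
        print(nm,st[k].tolist(),c[k].round(1),q.mean(0).round(4),[np.round(x,1) for x in rr])
```

```text
top
bar handle [372, 250, 6, 13, 51] [374.6 256.1] [ 0.4043 -0.3316  0.0149] [array([ 404.1, -332. ]), array([13., 40.]), np.float64(80.1)]
mat [160, 234, 33, 34, 841] [176.  250.3] [0.4093 0.3124 0.0051] [array([408.9, 312.6]), array([107.1, 106.1]), np.float64(2.3)]
knob [286, 185, 7, 8, 47] [289.1 188.7] [ 0.5971 -0.0459  0.1498] [array([598. , -45.7]), array([17.9, 20.6]), np.float64(89.5)]
flange [273, 174, 32, 38, 782] [287.6 191. ] [ 0.5958 -0.0429  0.1141] [array([591.6, -45.7]), array([114.7,  94.8]), np.float64(1.6)]
carton [283, 290, 129, 122, 9622] [352.8 348.8] [ 0.2426 -0.1428  0.6446] [array([ 245.4, -140. ]), array([190.9, 219.7]), np.float64(0.2)]
tub [382, 185, 22, 22, 351] [392.6 195.5] [ 0.6015 -0.3868  0.031 ] [array([ 601.7, -386.8]), array([69.3, 68.5]), np.float64(3.3)]
cup [223, 176, 25, 25, 438] [234.8 188.5] [0.6067 0.1223 0.0685] [array([608. , 121.8]), array([76.8, 75.7]), np.float64(2.6)]
tamper None
scene
bar handle [342, 182, 10, 8, 36] [347.  185.1] [ 0.4196 -0.3309  0.0118] [array([ 419.5, -334.5]), array([20.6, 41. ]), np.float64(77.8)]
mat [242, 293, 37, 33, 772] [260.3 309. ] [0.4053 0.3165 0.0057] [array([407.9, 314.5]), array([110.9, 114.4]), np.float64(31.3)]
knob [266, 183, 7, 8, 50] [268.9 186.4] [ 0.5965 -0.0422  0.1454] [array([598., -45.]), array([22. , 22.1]), np.float64(38.3)]
flange [255, 183, 29, 23, 405] [269.6 194.2] [ 0.5915 -0.0378  0.1146] [array([596.8, -40.1]), array([ 96.4, 117.8]), np.float64(34.2)]
carton [356, 43, 92, 141, 5389] [393.4  91.4] [ 0.2419 -0.0956  0.5917] [array([ 232.8, -102.6]), array([189.8, 150.1]), np.float64(10.0)]
tub [305, 154, 17, 9, 97] [312.1 157.4] [ 0.6085 -0.392   0.0314] [array([ 608.6, -395.7]), array([66.8, 54.1]), np.float64(41.9)]
cup [230, 222, 23, 18, 318] [241.  230.3] [0.6058 0.1231 0.0688] [array([606. , 122.8]), array([74.8, 80.5]), np.float64(33.6)]
tamper None
```

View pics/c1.png

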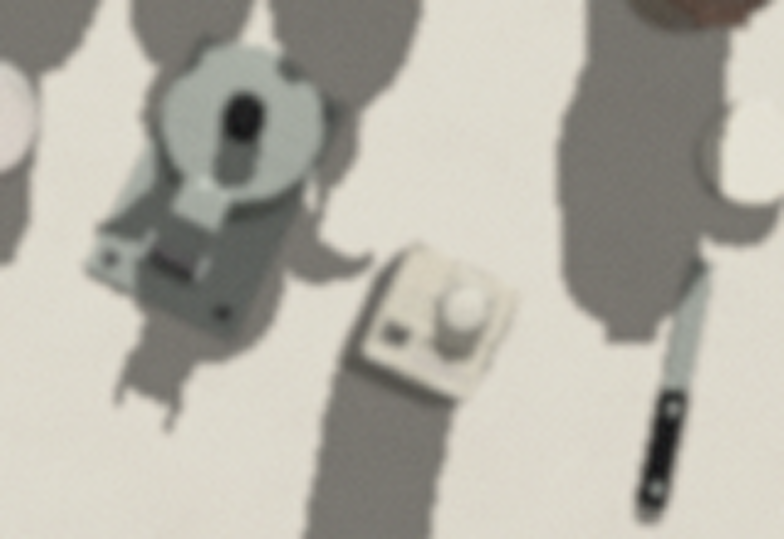

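View pics/c2.png

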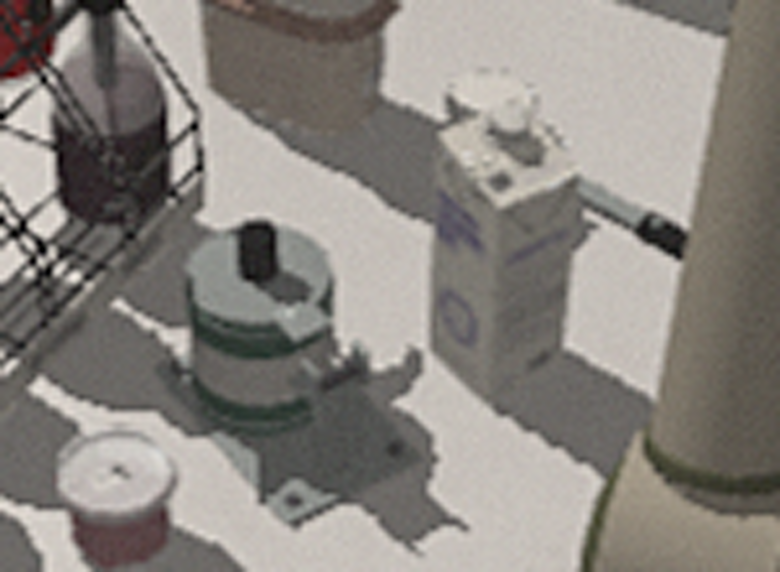

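The crops give clear points. The ear, roller and plate all sit on the stand's axis, pointing down-left in the top view. I'll convert them to world positions.

Run:
```python
from h import *
t=lambda cu,cv,z:ray("top",240+cu/4.9-.4,165+cv/4.9-.4,z)
s=lambda cu,cv,z:ray("scene",220+cu/5.2-.4,140+cv/5.2-.4,z)
for n,p in dict(tip=t(700,262,.008),hend=t(650,520,.008),hfront=t(673,390,.016),knob=t(243,117,.152),flange=t(244,123,.115),ear=t(199,218,.115),roller=t(172,262,.098),hole1=t(108,258,.005),hole2=t(222,313,.005),pc1=t(87,265,.005),pc2=t(235,338,.005),sknob=s(258,232,.152),sear=s(304,322,.115),shole=s(293,500,.005),shole2=s(396,447,.005)).items(): print(n,p[:2].round(4))
print("carton",[t(a,b,.215)[:2].round(3) for a,b in((415,243),(520,293),(460,400),(362,355))])
print("tub t",ray("top",392.6,195.5,.032).round(3),"front edge",ray("top",280,300,0).round(3),ray("top",200,297,0).round(3),"rightedge",ray("top",455,250,0).round(3))
print("mat",ray("top",176.2,250.2,.006),ray("scene",260.5,308.5,.006))
d=np.load("pics/top0.npz");g=d["im"][245:256,171:182].astype(int).sum(-1);print(g)
for p in([.4,-.33,.008],):print(proj("top",p))
print(env.tcp_to_tips)
```

```text
tip [ 0.5293 -0.3594]
hend [ 0.3571 -0.3255]
hfront [ 0.443  -0.3391]
knob [ 0.5974 -0.0462]
flange [ 0.5995 -0.0481]
ear [ 0.5395 -0.0214]
roller [ 0.5133 -0.0053]
hole1 [0.5232 0.0375]
hole2 [ 0.4881 -0.0396]
pc1 [0.5182 0.0514]
pc2 [ 0.4716 -0.0486]
sknob [ 0.5975 -0.0461]
sear [ 0.5462 -0.0206]
shole [0.522  0.0348]
shole2 [ 0.4866 -0.0441]
carton [array([ 0.517, -0.144]), array([ 0.49 , -0.204]), array([ 0.428, -0.17 ]), array([ 0.452, -0.114])]
tub t [ 0.601 -0.387  0.032] front edge [ 0.257 -0.029  0.   ] [0.261 0.229 0.   ] rightedge [ 0.43 -0.6   0.  ]
mat [0.40963903 0.31143457 0.006     ] [0.40539199 0.31530377 0.006     ]
[[102 102 109 127 142 150 135 117 106  95  97]
 [ 99 107 148 187 220 231 221 177 140 110  97]
 [101 143 199 269 302 306 298 249 185 124  84]
 [124 176 263 316 335 348 342 317 230 158 102]
 [149 221 297 342 354 355 353 331 263 179 114]
 [152 239 312 349 356 356 353 335 272 176 110]
 [137 220 300 345 352 351 351 329 257 159 102]
 [117 182 260 309 340 338 331 283 213 141 102]
 [102 137 187 235 273 281 256 222 163 122 101]
 [ 94 103 130 162 194 192 179 141 108 109  78]
 [102 106  80 110 120 124 116 109 100  97  95]]
(np.float64(373.6092585726877), np.float64(257.4465562905187))
0.019
```

Call:
servo_tool(steps=[{"tx": 4,"ty": 3.3,"yaw": -7.1,"claw": 5},{"tx": 4,"ty": 3.3,"yaw": -7.1,"claw": 5},{"tx": 4,"ty": 3.3,"yaw": -7.1,"claw": 5},{"tx": 4,"ty": 3.3,"yaw": -7.1,"tz": -3,"claw": 5},{"tx": 3.3,"ty": 3.15,"yaw": -7,"tz": -4,"claw": 5},{"tz": -4,"claw": 5},{"tz": -4,"claw": 5},{"claw": 5},{"claw": 5}], newtons=60)

```text
invalid input at $.steps[0]: expected keys tx, ty, tz, yaw, claw
```

All keys are needed in every row.

Call:
servo_tool(steps=[{"tx": 4,"ty": 3.3,"tz": 0,"yaw": -7.1,"claw": 5},{"tx": 4,"ty": 3.3,"tz": 0,"yaw": -7.1,"claw": 5},{"tx": 4,"ty": 3.3,"tz": 0,"yaw": -7.1,"claw": 5},{"tx": 4,"ty": 3.3,"tz": -2,"yaw": -7.1,"claw": 5},{"tx": 3.3,"ty": 3.15,"tz": -2,"yaw": -7,"claw": 5},{"tx": 0,"ty": 0,"tz": -4,"yaw": 0,"claw": 5},{"tx": 0,"ty": 0,"tz": -4,"yaw": 0,"claw": 5},{"tx": 0,"ty": 0,"tz": -3,"yaw": 0,"claw": 5},{"tx": 0,"ty": 0,"tz": 0,"yaw": 0,"claw": 5}], newtons=60)

```text
time_s: 1.0
position: [0.4096, -0.343, 0.0989]
tool_rot: [[0.981, -0.193, -0.005], [-0.193, -0.981, 0.007], [-0.006, -0.005, -1.0]]
ft_force: [-0.2, -0.3, 0.8]
grip_width: 0.0499
gripper_force: 0.0
```

Call:
servo_tool(steps=[{"tx": 0.9,"ty": 0.55,"tz": -2,"yaw": 0,"claw": 5},{"tx": 0,"ty": 0,"tz": -2.7,"yaw": 0,"claw": 5},{"tx": 0,"ty": 0,"tz": -2,"yaw": 0,"claw": 5},{"tx": 0,"ty": 0,"tz": -1,"yaw": 0,"claw": 5},{"tx": 0,"ty": 0,"tz": 0,"yaw": 0,"claw": 5},{"tx": 0,"ty": 0,"tz": 0,"yaw": 0,"claw": 1.5},{"tx": 0,"ty": 0,"tz": 0,"yaw": 0,"claw": 1.5},{"tx": 0,"ty": 0,"tz": 0,"yaw": 0,"claw": 1.5},{"tx": 0,"ty": 0,"tz": 0,"yaw": 0,"claw": 1.5},{"tx": 0,"ty": 0,"tz": 0,"yaw": 0,"claw": 1.5}], newtons=60)

```text
time_s: 2.0
position: [0.4203, -0.3398, 0.0269]
tool_rot: [[0.981, -0.193, 0.002], [-0.193, -0.981, -0.002], [0.002, 0.002, -1.0]]
ft_force: [-0.8, 0.7, 5.8]
grip_width: 0.0182
gripper_force: 59.1
```

Call:
servo_tool(steps=[{"tx": 0,"ty": 0,"tz": 0,"yaw": 0,"claw": 5},{"tx": 0,"ty": 0,"tz": 0,"yaw": 0,"claw": 5},{"tx": 0,"ty": 0,"tz": 0,"yaw": 0,"claw": 5}], newtons=60)

```text
time_s: 2.3
position: [0.4199, -0.3392, 0.0255]
tool_rot: [[0.981, -0.193, 0.0], [-0.193, -0.981, -0.0], [0.0, 0.0, -1.0]]
ft_force: [-0.6, 0.2, 0.1]
grip_width: 0.0497
gripper_force: 0.0
```

Run:
```python
from h import *
s=env.observe(); print(s["position"],s["ft_force"],s["grip_width"])
im,d=grab("top","t1"); P=pts("top",d)
u,v=proj("top",[.42,-.34,.02]); u=int(u);v=int(v)
A=cv2.resize(im[v-50:v+40,u-55:u+55],None,fx=6,fy=6,interpolation=cv2.INTER_CUBIC)[:,:,::-1]
im2,d2=grab("scene","s1");u,v=proj("scene",[.42,-.34,.02]); u=int(u);v=int(v);print(u,v)
cv2.imwrite("pics/t1c.png",A[:590,:790])
```

```text
[ 0.41988826 -0.33924732  0.02551179] [-0.63071049  0.21604369  0.11735588] 0.049742005882528195
348 182
```

View pics/t1c.png

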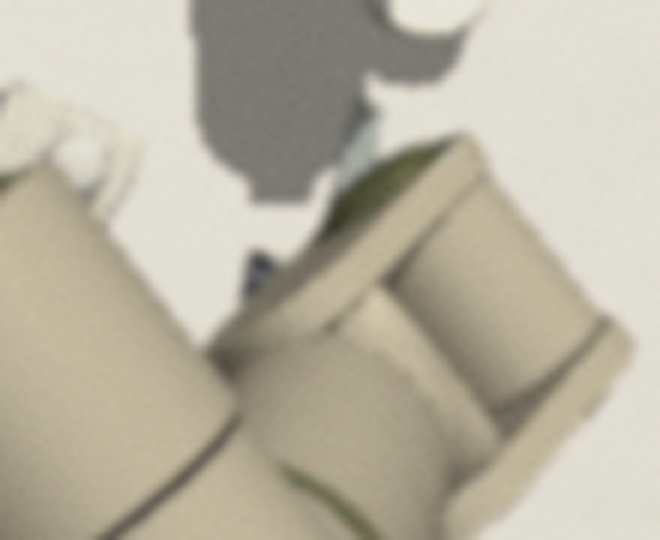

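Call:
servo_tool(steps=[{"tx": 0,"ty": 0,"tz": -0.4,"yaw": 0,"claw": 5},{"tx": 0,"ty": 0,"tz": 0,"yaw": 0,"claw": 3},{"tx": 0,"ty": 0,"tz": 0,"yaw": 0,"claw": 1.5},{"tx": 0,"ty": 0,"tz": 0,"yaw": 0,"claw": 1.5},{"tx": 0,"ty": 0,"tz": 0,"yaw": 0,"claw": 1.5},{"tx": 0,"ty": 0,"tz": 0,"yaw": 0,"claw": 1.5}], newtons=60)

```text
time_s: 3.0
position: [0.4199, -0.3392, 0.0214]
tool_rot: [[0.981, -0.193, 0.0], [-0.193, -0.981, -0.0], [0.0, 0.0, -1.0]]
ft_force: [-0.1, -0.1, 0.7]
grip_width: 0.0182
gripper_force: 59.2
```

Call:
servo_tool(steps=[{"tx": 0,"ty": 0,"tz": 2,"yaw": 0,"claw": 1.5},{"tx": 0,"ty": 0,"tz": 4,"yaw": 0,"claw": 1.5},{"tx": 0,"ty": 0,"tz": 4,"yaw": 0,"claw": 1.5},{"tx": 0,"ty": 0,"tz": 4,"yaw": 0,"claw": 1.5},{"tx": 0,"ty": 0,"tz": 4,"yaw": 0,"claw": 1.5},{"tx": 0,"ty": 0,"tz": 4,"yaw": 0,"claw": 1.5},{"tx": 0,"ty": 0,"tz": 4,"yaw": 0,"claw": 1.5},{"tx": 0,"ty": 0,"tz": 1,"yaw": 0,"claw": 1.5},{"tx": 0,"ty": 0,"tz": 0,"yaw": 0,"claw": 1.5}])

```text
time_s: 3.9
position: [0.42, -0.3393, 0.2921]
tool_rot: [[0.981, -0.193, 0.001], [-0.193, -0.981, -0.002], [0.002, 0.001, -1.0]]
ft_force: [0.9, -1.3, -2.3]
grip_width: 0.0186
gripper_force: 59.0
```

Call:
servo_tool(steps=[{"tx": -0.4,"ty": 3,"tz": 0,"yaw": -1.4,"claw": 1.5},{"tx": -0.4,"ty": 4,"tz": 0,"yaw": -1.4,"claw": 1.5},{"tx": -0.4,"ty": 4,"tz": 0,"yaw": -1.4,"claw": 1.5},{"tx": -0.4,"ty": 4,"tz": 0,"yaw": -1.4,"claw": 1.5},{"tx": -0.4,"ty": 4,"tz": 0,"yaw": -1.4,"claw": 1.5},{"tx": -0.4,"ty": 4,"tz": 0,"yaw": -1.4,"claw": 1.5},{"tx": -0.4,"ty": 4,"tz": 0,"yaw": -1.4,"claw": 1.5},{"tx": -0.4,"ty": 4,"tz": 0,"yaw": -1.4,"claw": 1.5},{"tx": -0.4,"ty": 4,"tz": 0,"yaw": -1.4,"claw": 1.5},{"tx": -0.4,"ty": 3,"tz": 0,"yaw": -1.5,"claw": 1.5},{"tx": 0,"ty": 1.5,"tz": 0,"yaw": 0,"claw": 1.5},{"tx": 0,"ty": 0,"tz": 0,"yaw": 0,"claw": 1.5}])

```text
time_s: 5.1
position: [0.3789, 0.0573, 0.2896]
tool_rot: [[0.906, -0.423, -0.004], [-0.423, -0.906, 0.001], [-0.004, 0.001, -1.0]]
ft_force: [0.3, -0.1, -0.5]
grip_width: 0.0185
gripper_force: 59.0
```

Call:
servo_tool(steps=[{"tx": 0,"ty": 0,"tz": -4,"yaw": 0,"claw": 1.5},{"tx": 0,"ty": 0,"tz": -4,"yaw": 0,"claw": 1.5},{"tx": 0,"ty": 0,"tz": -4,"yaw": 0,"claw": 1.5},{"tx": 0,"ty": 0,"tz": -3,"yaw": 0,"claw": 1.5},{"tx": 0,"ty": 0,"tz": -1.5,"yaw": 0,"claw": 1.5},{"tx": 0,"ty": 0,"tz": 0,"yaw": 0,"claw": 1.5},{"tx": 0,"ty": 0,"tz": 0,"yaw": 0,"claw": 1.5}])

```text
time_s: 5.8
position: [0.3798, 0.0553, 0.1262]
tool_rot: [[0.904, -0.427, -0.001], [-0.427, -0.904, 0.0], [-0.001, 0.0, -1.0]]
ft_force: [0.3, 0.5, -1.2]
grip_width: 0.0182
gripper_force: 59.0
```

Run:
```python
from h import *
s=env.observe(); print(s["position"],s["ft_force"])
im,d=grab("top","t2"); im2,d2=grab("scene","s2")
p=[.47,.01,.11]
out=[]
for n,i in(("top",im),("scene",im2)):
    u,v=map(int,proj(n,p)); print(n,u-40,v-50)
    out.append(cv2.resize(i[v-50:v+50,u-40:u+26],None,fx=6,fy=6,interpolation=cv2.INTER_CUBIC)[:,:,::-1])
cv2.imwrite("pics/p2.png",np.hstack(out))
```

```text
[0.3797949  0.05526208 0.12616781] [ 0.34023324  0.49854395 -1.15325154]
top 229 181
scene 252 166
```

View pics/p2.png

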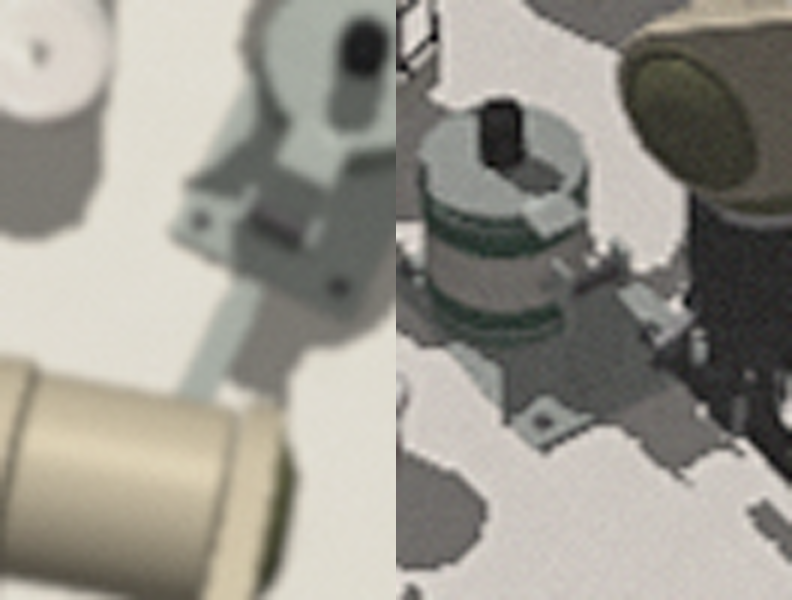

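The tip shows in both views, top (270.3,227.6) and scene about (289.8,213.6). It lies in line with the roller channel, top (275,218.6).

```bash
cat >> h.py <<'E'
def tri(a,b):
    A=[];B=[]
    for n,(u,v) in (("top",a),("scene",b)):
        o=cam(n)[1][:3,3]; d=ray(n,u,v,0)-o; d/=np.linalg.norm(d); M=np.eye(3)-np.outer(d,d); A.append(M);B.append(M@o)
    return np.linalg.solve(sum(A),sum(B))
E
python3 - <<'E'
from h import *
t=lambda cu,cv:(229+cu/6-.4,181+cv/6-.4); s=lambda cu,cv:(252+(cu-396)/6-.4,166+cv/6-.4)
e=np.array([-.905,.426]); n=np.array([.426,.905]); c=np.array([.5975,-.0465])
fr=lambda p:(((p[:2]-c)@e).round(4),((p[:2]-c)@n).round(4),p[2:].round(4))
P=tri(t(250,282),s(625,288)); print("tip",P,fr(P))
P=tri(t(278,228),s(598,275)); print("roller",P,fr(P))
for z in(.11,.1127,.115): print(z,fr(ray("top",*t(250,282),z)))
print("bladebase",[fr(ray("top",*t(200,395),.113))],"chk",fr(ray("top",*t(248,198),.11)),fr(ray("top",*t(314,235),.11)),"roll",fr(ray("top",*t(278,228),.098)),"ear",fr(ray("top",*t(284,160),.115)),fr(ray("top",*t(325,180),.115)))
d=np.load("pics/top0.npz")["d"];d=np.load("pics/t2.npz")["d"];Q=pts("top",d)
for cu,cv in((245,300),(230,325),(215,355),(205,380),(278,228),(300,165)):
    u,v=np.round(t(cu,cv)).astype(int); print(fr(Q[v,u]))
p=env.observe()["position"];print("tcp",fr(p))
E
```

```text
tip [0.48284942 0.00742518 0.11279534] (np.float64(0.1267), np.float64(-0.0), array([0.1128]))
roller [ 0.51050038 -0.00670895  0.09703205] (np.float64(0.0957), np.float64(-0.0011), array([0.097]))
0.11 (np.float64(0.1266), np.float64(0.0), array([0.11]))
0.1127 (np.float64(0.1268), np.float64(-0.0001), array([0.1127]))
0.115 (np.float64(0.1269), np.float64(-0.0002), array([0.115]))
bladebase [(np.float64(0.1887), np.float64(-0.003), array([0.113]))] chk (np.float64(0.089), np.float64(0.02), array([0.11])) (np.float64(0.0909), np.float64(-0.0183), array([0.11])) roll (np.float64(0.0949), np.float64(0.0), array([0.098])) ear (np.float64(0.064), np.float64(0.0121), array([0.115])) (np.float64(0.0639), np.float64(-0.011), array([0.115]))
(np.float64(0.1378), np.float64(-0.0013), array([0.1148]))
(np.float64(0.1513), np.float64(-0.0014), array([0.1177]))
(np.float64(0.1687), np.float64(-0.0001), array([0.1173]))
(np.float64(0.1808), np.float64(-0.0028), array([0.1172]))
(np.float64(0.0955), np.float64(-0.0005), array([0.0928]))
(np.float64(0.0612), np.float64(0.003), array([0.1088]))
tcp (np.float64(0.2401), np.float64(-0.0003), array([0.1269]))
```

Call:
servo_tool(steps=[{"tx": 0,"ty": 0,"tz": -0.87,"yaw": 0,"claw": 1.5},{"tx": 0,"ty": 0,"tz": 0,"yaw": 0,"claw": 1.5},{"tx": 1.0,"ty": -0.47,"tz": 0,"yaw": 0,"claw": 1.5},{"tx": 1.0,"ty": -0.47,"tz": 0,"yaw": 0,"claw": 1.5},{"tx": 1.0,"ty": -0.47,"tz": 0,"yaw": 0,"claw": 1.5},{"tx": 1.0,"ty": -0.47,"tz": 0,"yaw": 0,"claw": 1.5},{"tx": 0.5,"ty": -0.24,"tz": 0,"yaw": 0,"claw": 1.5},{"tx": 0,"ty": 0,"tz": 0,"yaw": 0,"claw": 1.5},{"tx": 0,"ty": 0,"tz": 0,"yaw": 0,"claw": 1.5}])

```text
time_s: 6.8
position: [0.4246, 0.0347, 0.1175]
tool_rot: [[0.905, -0.426, -0.001], [-0.426, -0.905, 0.0], [-0.001, 0.0, -1.0]]
ft_force: [0.5, 0.8, -2.0]
grip_width: 0.0184
gripper_force: 59.0
```

Over the roller with no contact. I'll slide the last 21 mm slowly.

Call:
servo_tool(steps=[{"tx": 0.5,"ty": -0.23,"tz": 0,"yaw": 0,"claw": 1.5},{"tx": 0.5,"ty": -0.23,"tz": 0,"yaw": 0,"claw": 1.5},{"tx": 0.5,"ty": -0.23,"tz": 0,"yaw": 0,"claw": 1.5},{"tx": 0.4,"ty": -0.19,"tz": 0,"yaw": 0,"claw": 1.5},{"tx": 0,"ty": 0,"tz": 0,"yaw": 0,"claw": 1.5},{"tx": 0,"ty": 0,"tz": 0,"yaw": 0,"claw": 1.5}])

```text
time_s: 7.4
position: [0.4438, 0.0258, 0.1175]
tool_rot: [[0.905, -0.426, -0.0], [-0.426, -0.905, 0.0], [-0.0, 0.0, -1.0]]
ft_force: [-1.0, -0.1, -0.4]
grip_width: 0.0188
gripper_force: 59.0
```

Run:
```python
from h import *
s=env.observe(); p=s["position"]; e=np.array([-.905,.426]); n=np.array([.426,.905]); c=np.array([.5975,-.0465])
print((p[:2]-c)@e,(p[:2]-c)@n,p,s["ft_force"],s["wrist_torque"])
```

```text
0.1699249174894769 -5.9413011398565545e-05 [0.44376966 0.02579802 0.11751838] [-1.04836092 -0.10422998 -0.44407573] [-0.06043026  0.0205015  -0.01442063]
```

Call:
servo_tool(steps=[{"tx": 0,"ty": 0,"tz": -0.4,"yaw": 0,"claw": 1.5},{"tx": 0,"ty": 0,"tz": -0.4,"yaw": 0,"claw": 1.5},{"tx": 0,"ty": 0,"tz": -0.4,"yaw": 0,"claw": 1.5},{"tx": 0.1,"ty": -0.05,"tz": -0.4,"yaw": 0,"claw": 1.5},{"tx": 0,"ty": 0,"tz": 0,"yaw": 0,"claw": 1.5}], newtons=40)

```text
time_s: 7.9
position: [0.445, 0.0253, 0.1014]
tool_rot: [[0.905, -0.426, 0.0], [-0.426, -0.905, 0.0], [0.0, -0.0, -1.0]]
ft_force: [-0.5, -0.1, 3.8]
grip_width: 0.0182
gripper_force: 60.0
```

Call:
servo_tool(steps=[{"tx": 0.1,"ty": -0.05,"tz": -0.4,"yaw": 0,"claw": 1.5},{"tx": 0.1,"ty": -0.05,"tz": -0.4,"yaw": 0,"claw": 1.5},{"tx": 0.1,"ty": -0.05,"tz": -0.4,"yaw": 0,"claw": 1.5},{"tx": 0,"ty": 0,"tz": 0,"yaw": 0,"claw": 1.5},{"tx": 0,"ty": 0,"tz": 0,"yaw": 0,"claw": 1.5}])

```text
time_s: 8.4
position: [0.4461, 0.0246, 0.0892]
tool_rot: [[0.905, -0.426, -0.004], [-0.426, -0.905, 0.001], [-0.005, 0.001, -1.0]]
ft_force: [-6.3, 2.8, 5.4]
grip_width: 0.0186
gripper_force: 61.6
```

Run:
```python
from h import *
im,d=grab("top","t3"); im2,d2=grab("scene","s3")
p=[.52,-.005,.11]
out=[]
for n,i in(("top",im),("scene",im2)):
    u,v=map(int,proj(n,p)); print(n,u-33,v-50)
    out.append(cv2.resize(i[v-50:v+50,u-33:u+33],None,fx=6,fy=6,interpolation=cv2.INTER_CUBIC)[:,:,::-1])
cv2.imwrite("pics/p3.png",np.hstack(out))
Q=pts("scene",d2);Q0=pts("scene",np.load("pics/s2.npz")["d"])
e=np.array([-.905,.426]); c=np.array([.5975,-.0465])
for R in(Q0,Q):
    dd=(R[...,:2]-c)@e; ll=(R[...,:2]-c)@np.array([.426,.905])
    m=(dd>.052)&(dd<.066)&(abs(ll)<.013)&(R[...,2]>.105)&(R[...,2]<.14); m2=(dd<-.02)&(dd>-.045)&(abs(ll)<.02)&(R[...,2]>.105)&(R[...,2]<.14)
    print(m.sum(),np.median(R[m][:,2]),m2.sum(),np.median(R[m2][:,2]))
```

```text
top 241 165
scene 249 157
26 0.11529739101641778 24 0.11480126578958094
25 0.11839595880438636 24 0.11622755830802722
```

View pics/p3.png

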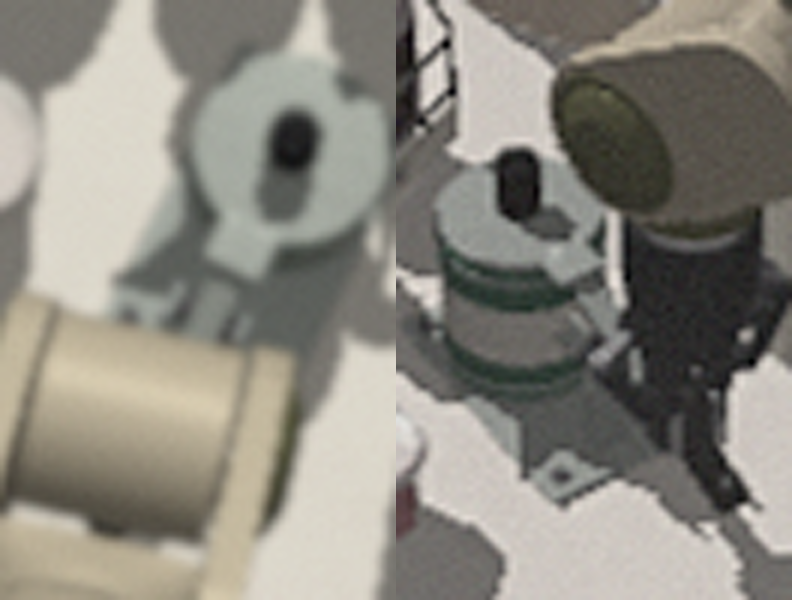

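The bar is pitched across the roller with its tip under the ear, which is up by about 3 mm. I'll keep pressing.

Call:
servo_tool(steps=[{"tx": 0.05,"ty": -0.02,"tz": -0.3,"yaw": 0,"claw": 1.5},{"tx": 0.05,"ty": -0.02,"tz": -0.3,"yaw": 0,"claw": 1.5},{"tx": 0.05,"ty": -0.02,"tz": -0.3,"yaw": 0,"claw": 1.5},{"tx": 0.05,"ty": -0.02,"tz": -0.3,"yaw": 0,"claw": 1.5},{"tx": 0,"ty": 0,"tz": 0,"yaw": 0,"claw": 1.5},{"tx": 0,"ty": 0,"tz": 0,"yaw": 0,"claw": 1.5}])

```text
time_s: 9.1
position: [0.4491, 0.0233, 0.0774]
tool_rot: [[0.905, -0.426, -0.002], [-0.426, -0.905, 0.001], [-0.002, 0.0, -1.0]]
ft_force: [-4.8, 1.8, 1.8]
grip_width: 0.0182
gripper_force: 61.8
```

```bash
cat >> h.py <<'E'
def ear(tag):
    im2,d2=grab("scene",tag)
    R=pts("scene",d2); e=np.array([-.905,.426]); c=np.array([.5975,-.0465])
    dd=(R[...,:2]-c)@e; ll=(R[...,:2]-c)@np.array([.426,.905])
    for a,b in((.052,.066),(.03,.048),(-.045,-.02)):
        m=(dd>a)&(dd<b)&(abs(ll)<.013)&(R[...,2]>.105)&(R[...,2]<.14); print(a,m.sum(),np.median(R[m][:,2]).round(4))
E
python3 - <<'E'
from h import *
ear("s4")
E
```

```text
0.052 21 0.1251
0.03 24 0.1229
-0.045 14 0.115
```

The ear is up about 10 mm and the force has dropped. Next I'll withdraw the bar outward and carry it to the free worktop in front.

Call:
servo_tool(steps=[{"tx": -0.5,"ty": 0.23,"tz": 0,"yaw": 0,"claw": 1.5},{"tx": -1,"ty": 0.47,"tz": 0,"yaw": 0,"claw": 1.5},{"tx": -1,"ty": 0.47,"tz": 0,"yaw": 0,"claw": 1.5},{"tx": -1.5,"ty": 0.7,"tz": 0,"yaw": 0,"claw": 1.5},{"tx": -1.5,"ty": 0.7,"tz": 0,"yaw": 0,"claw": 1.5},{"tx": -1.2,"ty": 2.5,"tz": 0,"yaw": 0,"claw": 1.5},{"tx": -1.2,"ty": 2.6,"tz": 0,"yaw": 0,"claw": 1.5},{"tx": 0,"ty": 0,"tz": 0,"yaw": 0,"claw": 1.5}], newtons=25)

```text
time_s: 9.95
position: [0.3682, 0.1018, 0.0776]
tool_rot: [[0.906, -0.423, -0.002], [-0.423, -0.906, 0.0], [-0.002, 0.0, -1.0]]
ft_force: [-0.4, -0.5, -1.2]
grip_width: 0.0185
gripper_force: 61.2
```

Run:
```python
from h import *
ear("s5")
```

```text
0.052 17 0.1246
0.03 25 0.1226
-0.045 16 0.1156
```

Call:
servo_tool(steps=[{"tx": 0,"ty": 0,"tz": -1,"yaw": 0,"claw": 1.5},{"tx": 0,"ty": 0,"tz": -1,"yaw": 0,"claw": 1.5},{"tx": 0,"ty": 0,"tz": -0.7,"yaw": 0,"claw": 1.5},{"tx": 0,"ty": 0,"tz": -0.5,"yaw": 0,"claw": 1.5},{"tx": 0,"ty": 0,"tz": -0.5,"yaw": 0,"claw": 1.5},{"tx": 0,"ty": 0,"tz": -0.5,"yaw": 0,"claw": 1.5},{"tx": 0,"ty": 0,"tz": -0.5,"yaw": 0,"claw": 1.5},{"tx": 0,"ty": 0,"tz": -0.4,"yaw": 0,"claw": 1.5},{"tx": 0,"ty": 0,"tz": 0,"yaw": 0,"claw": 1.5}])

```text
time_s: 10.9
position: [0.3734, 0.0993, 0.0272]
tool_rot: [[0.904, -0.427, 0.006], [-0.427, -0.904, -0.0], [0.006, -0.002, -1.0]]
ft_force: [5.4, -2.1, 9.7]
grip_width: 0.0187
gripper_force: 65.2
```

Call:
servo_tool(steps=[{"tx": 0,"ty": 0,"tz": 0,"yaw": 0,"claw": 2.8},{"tx": 0,"ty": 0,"tz": 0,"yaw": 0,"claw": 4},{"tx": 0,"ty": 0,"tz": 0,"yaw": 0,"claw": 5},{"tx": 0,"ty": 0,"tz": 0,"yaw": 0,"claw": 5},{"tx": 0,"ty": 0,"tz": 4,"yaw": 0,"claw": 5},{"tx": 0,"ty": 0,"tz": 5,"yaw": 0,"claw": 5},{"tx": 0,"ty": 0,"tz": 5,"yaw": 0,"claw": 5},{"tx": 0,"ty": 0,"tz": 5,"yaw": 0,"claw": 5},{"tx": 0,"ty": 0,"tz": 3,"yaw": 0,"claw": 5},{"tx": 0,"ty": 0,"tz": 0,"yaw": 0,"claw": 5}])

```text
time_s: 11.9
position: [0.372, 0.0998, 0.2501]
tool_rot: [[0.905, -0.426, 0.008], [-0.426, -0.905, -0.0], [0.007, -0.003, -1.0]]
ft_force: [-0.1, 0.4, -0.7]
grip_width: 0.05
gripper_force: 0.0
```

Run:
```python
from h import *
for n in("top","scene"):
    im,d=grab(n,n+"6"); P=pts(n,d)
    m=(im.max(-1)<60)&(P[...,2]>.125)&(P[...,2]<.175)&(np.hypot(P[...,0]-.5975,P[...,1]+.0465)<.035)
    m=m.astype(np.uint8); nl,l,st,c=cv2.connectedComponentsWithStats(m); k=1+st[1:,4].argmax(); print(n,c[k],st[k],P[l==k].mean(0),np.percentile(P[l==k][:,2],90), [ (P[l==k][:,i].min()+P[l==k][:,i].max())/2 for i in (0,1)])
    mb=(im.max(-1)<60)&(P[...,2]<.04)&(np.hypot(P[...,0]-.36,P[...,1]-.11)<.09)
    if mb.sum(): print("bar",mb.sum(),P[mb].mean(0),P[mb][:,2].max())
    L=(abs((P[...,:2]-[.47,.053])).max(-1)<.02); print("tip region z max",P[L][:,2].max() if L.sum() else None)
im=np.load("pics/top6.npz")["im"]; im2=np.load("pics/scene6.npz")["im"]
f=lambda i,u,v:cv2.resize(i[v:v+100,u:u+66],None,fx=6,fy=6,interpolation=cv2.INTER_CUBIC)[:,:,::-1]
cv2.imwrite("pics/p6.png",np.hstack([f(im,241,165),f(im2,249,157)]))
```

```text
top [289.12 189.16] [286 185   7   9  50] [ 0.59547581 -0.04603268  0.15108903] 0.1571786382203818 [np.float64(0.597076345284473), np.float64(-0.04565292534765589)]
tip region z max 0.014652040975883907
scene [269.11764706 186.73529412] [266 182   7  12  68] [ 0.59484019 -0.04109437  0.14531641] 0.1568319667774793 [np.float64(0.5961975667417221), np.float64(-0.04287000665340529)]
bar 235 [ 0.32227283  0.1144118  -0.51042698] 0.020999002948853818
tip region z max 0.016448594143743334
```

View pics/p6.png

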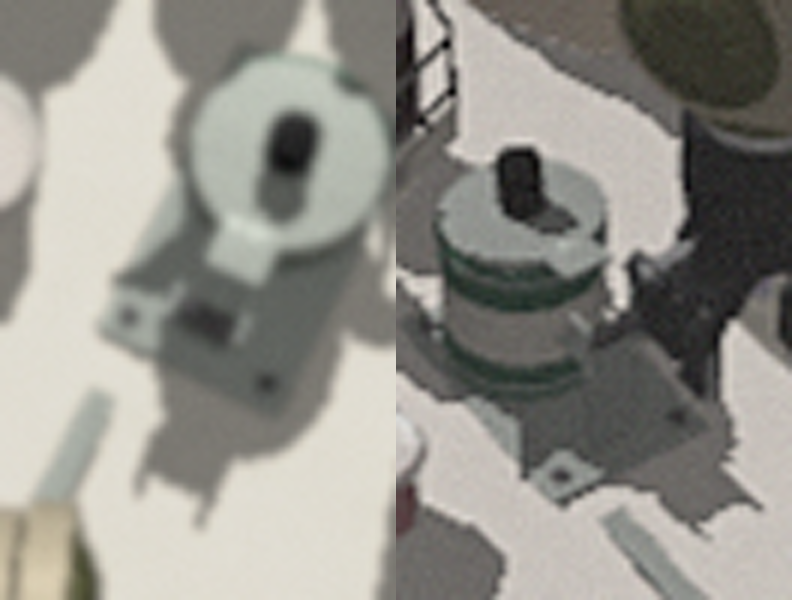

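The bar lies flat on bare worktop, clear of the plate. The lid is tilted up, with its knob near (0.598, -0.047).

Call:
servo_tool(steps=[{"tx": 3,"ty": -2,"tz": 0,"yaw": 0,"claw": 5},{"tx": 3,"ty": -2,"tz": 0,"yaw": 0,"claw": 5},{"tx": 3,"ty": -2,"tz": 0,"yaw": 0,"claw": 5},{"tx": 3,"ty": -2,"tz": 0,"yaw": 0,"claw": 5},{"tx": 3,"ty": -2,"tz": 0,"yaw": 0,"claw": 5},{"tx": 3,"ty": -2,"tz": 0,"yaw": 0,"claw": 5},{"tx": 3,"ty": -2,"tz": 0,"yaw": 0,"claw": 5},{"tx": 1.6,"ty": -0.7,"tz": 0,"yaw": 0,"claw": 5},{"tx": 0,"ty": 0,"tz": 0,"yaw": 0,"claw": 5},{"tx": 0,"ty": 0,"tz": 0,"yaw": 0,"claw": 5}])

```text
time_s: 13.0
position: [0.5961, -0.047, 0.2448]
tool_rot: [[0.905, -0.426, -0.003], [-0.426, -0.905, 0.001], [-0.003, 0.0, -1.0]]
ft_force: [-0.9, 0.5, 0.6]
grip_width: 0.05
gripper_force: 0.0
```

Call:
servo_tool(steps=[{"tx": 0.2,"ty": 0,"tz": -2.5,"yaw": 0,"claw": 5},{"tx": 0,"ty": 0,"tz": -2.5,"yaw": 0,"claw": 5},{"tx": 0,"ty": 0,"tz": -2,"yaw": 0,"claw": 5},{"tx": 0,"ty": 0,"tz": -1.5,"yaw": 0,"claw": 5},{"tx": 0,"ty": 0,"tz": -1.3,"yaw": 0,"claw": 5},{"tx": 0,"ty": 0,"tz": 0,"yaw": 0,"claw": 5},{"tx": 0,"ty": 0,"tz": 0,"yaw": 0,"claw": 5}])

```text
time_s: 13.7
position: [0.5983, -0.0467, 0.149]
tool_rot: [[0.905, -0.426, -0.0], [-0.426, -0.905, 0.0], [-0.0, -0.0, -1.0]]
ft_force: [0.1, -0.3, -0.2]
grip_width: 0.0499
gripper_force: 0.0
```

Call:
servo_tool(steps=[{"tx": 0,"ty": 0,"tz": -0.2,"yaw": 0,"claw": 4},{"tx": 0,"ty": 0,"tz": 0,"yaw": 0,"claw": 2},{"tx": 0,"ty": 0,"tz": 0,"yaw": 0,"claw": 2},{"tx": 0,"ty": 0,"tz": 0,"yaw": 0,"claw": 2},{"tx": 0,"ty": 0,"tz": 0,"yaw": 0,"claw": 2},{"tx": 0,"ty": 0,"tz": 0,"yaw": 0,"claw": 2}], newtons=80)

```text
time_s: 14.3
position: [0.5989, -0.0471, 0.1471]
tool_rot: [[0.905, -0.426, 0.0], [-0.426, -0.905, 0.0], [0.0, -0.0, -1.0]]
ft_force: [-3.1, 1.9, 4.6]
grip_width: 0.0259
gripper_force: 78.4
```

Knob gripped. I'll pull up slowly first.

Call:
servo_tool(steps=[{"tx": 0,"ty": 0,"tz": 0.5,"yaw": 0,"claw": 2},{"tx": 0,"ty": 0,"tz": 0.5,"yaw": 0,"claw": 2},{"tx": 0,"ty": 0,"tz": 1,"yaw": 0,"claw": 2},{"tx": 0,"ty": 0,"tz": 1,"yaw": 0,"claw": 2},{"tx": 0,"ty": 0,"tz": 2,"yaw": 0,"claw": 2},{"tx": 0,"ty": 0,"tz": 3,"yaw": 0,"claw": 2},{"tx": 0,"ty": 0,"tz": 2,"yaw": 0,"claw": 2},{"tx": 0,"ty": 0,"tz": 0,"yaw": 0,"claw": 2}])

```text
time_s: 15.1
position: [0.5997, -0.0475, 0.2502]
tool_rot: [[0.905, -0.426, 0.006], [-0.426, -0.905, -0.002], [0.007, -0.001, -1.0]]
ft_force: [-0.6, 0.2, -1.5]
grip_width: 0.0259
gripper_force: 78.7
```

Call:
servo_tool(steps=[{"tx": -1.6,"ty": 2,"tz": 0,"yaw": 0,"claw": 2},{"tx": -1.6,"ty": 3,"tz": 0,"yaw": 0,"claw": 2},{"tx": -1.6,"ty": 3,"tz": 0,"yaw": 0,"claw": 2},{"tx": -1.6,"ty": 3,"tz": 0,"yaw": 0,"claw": 2},{"tx": -1.6,"ty": 3,"tz": 0,"yaw": 0,"claw": 2},{"tx": -1.6,"ty": 3,"tz": 0,"yaw": 0,"claw": 2},{"tx": -1.6,"ty": 3,"tz": 0,"yaw": 0,"claw": 2},{"tx": -1.6,"ty": 3,"tz": 0,"yaw": 0,"claw": 2},{"tx": -1.6,"ty": 3,"tz": 0,"yaw": 0,"claw": 2},{"tx": -1.6,"ty": 3,"tz": 0,"yaw": 0,"claw": 2},{"tx": -1.5,"ty": 3,"tz": 0,"yaw": 0,"claw": 2},{"tx": -1.5,"ty": 3,"tz": 0,"yaw": 0,"claw": 2},{"tx": 0,"ty": 1,"tz": 0,"yaw": 0,"claw": 2},{"tx": 0,"ty": 0,"tz": 0,"yaw": 0,"claw": 2},{"tx": 0,"ty": 0,"tz": 0,"yaw": 0,"claw": 2}])

```text
time_s: 16.6
position: [0.4091, 0.3121, 0.2461]
tool_rot: [[0.905, -0.426, -0.001], [-0.426, -0.905, -0.001], [-0.0, 0.001, -1.0]]
ft_force: [0.6, -0.6, -0.9]
grip_width: 0.0256
gripper_force: 78.8
```

Call:
servo_tool(steps=[{"tx": 0,"ty": 0,"tz": -3,"yaw": 0,"claw": 2},{"tx": 0,"ty": 0,"tz": -4,"yaw": 0,"claw": 2},{"tx": 0,"ty": 0,"tz": -4,"yaw": 0,"claw": 2},{"tx": 0,"ty": 0,"tz": -4,"yaw": 0,"claw": 2},{"tx": 0,"ty": 0,"tz": -2,"yaw": 0,"claw": 2},{"tx": 0,"ty": 0,"tz": -1.5,"yaw": 0,"claw": 2},{"tx": 0,"ty": 0,"tz": 0,"yaw": 0,"claw": 2},{"tx": 0,"ty": 0,"tz": 0,"yaw": 0,"claw": 2}])

```text
time_s: 17.4
position: [0.4095, 0.312, 0.062]
tool_rot: [[0.904, -0.427, 0.0], [-0.427, -0.904, -0.0], [0.0, -0.0, -1.0]]
ft_force: [0.2, -0.4, -1.4]
grip_width: 0.0258
gripper_force: 78.9
```

Call:
servo_tool(steps=[{"tx": 0,"ty": 0,"tz": -0.3,"yaw": 0,"claw": 2},{"tx": 0,"ty": 0,"tz": -0.3,"yaw": 0,"claw": 2},{"tx": 0,"ty": 0,"tz": 0,"yaw": 0,"claw": 2}])

```text
time_s: 17.7
position: [0.4089, 0.3127, 0.0557]
tool_rot: [[0.905, -0.426, 0.0], [-0.426, -0.905, 0.0], [0.0, -0.0, -1.0]]
ft_force: [-0.3, -0.7, -1.3]
grip_width: 0.0258
gripper_force: 78.9
```

Call:
servo_tool(steps=[{"tx": 0,"ty": 0,"tz": -0.3,"yaw": 0,"claw": 2},{"tx": 0,"ty": 0,"tz": -0.3,"yaw": 0,"claw": 2},{"tx": 0,"ty": 0,"tz": -0.2,"yaw": 0,"claw": 2},{"tx": 0,"ty": 0,"tz": 0,"yaw": 0,"claw": 2}])

```text
time_s: 18.1
position: [0.4085, 0.3136, 0.0492]
tool_rot: [[0.905, -0.426, 0.001], [-0.426, -0.905, 0.002], [0.0, -0.002, -1.0]]
ft_force: [-7.4, 2.8, 20.1]
grip_width: 0.0258
gripper_force: 82.2
```

Firm contact with the mat. Release and retreat.

Call:
servo_tool(steps=[{"tx": 0,"ty": 0,"tz": 0,"yaw": 0,"claw": 3.5},{"tx": 0,"ty": 0,"tz": 0,"yaw": 0,"claw": 5},{"tx": 0,"ty": 0,"tz": 0,"yaw": 0,"claw": 6},{"tx": 0,"ty": 0,"tz": 0,"yaw": 0,"claw": 6},{"tx": 0,"ty": 0,"tz": 2,"yaw": 0,"claw": 6},{"tx": 0,"ty": 0,"tz": 4,"yaw": 0,"claw": 6},{"tx": 0,"ty": 0,"tz": 5,"yaw": 0,"claw": 6},{"tx": 0,"ty": 0,"tz": 5,"yaw": 0,"claw": 6},{"tx": 0,"ty": 0,"tz": 5,"yaw": 0,"claw": 6},{"tx": 0,"ty": -4,"tz": 3,"yaw": 0,"claw": 6},{"tx": 0,"ty": -4,"tz": 0,"yaw": 0,"claw": 6},{"tx": 0,"ty": -4,"tz": 0,"yaw": 0,"claw": 6},{"tx": 0,"ty": -4,"tz": 0,"yaw": 0,"claw": 6},{"tx": 0,"ty": -4,"tz": 0,"yaw": 0,"claw": 6},{"tx": 0,"ty": -4,"tz": 0,"yaw": 0,"claw": 6},{"tx": 0,"ty": -4,"tz": 0,"yaw": 0,"claw": 6},{"tx": 0,"ty": -4,"tz": 0,"yaw": 0,"claw": 6},{"tx": 0,"ty": 0,"tz": 0,"yaw": 0,"claw": 6}])

```text
time_s: 19.9
position: [0.409, -0.0109, 0.2874]
tool_rot: [[0.902, -0.431, -0.0], [-0.431, -0.902, -0.001], [0.0, 0.001, -1.0]]
ft_force: [0.3, -0.1, 0.4]
grip_width: 0.0601
gripper_force: 0.0
```

Run:
```python
from h import *
im,d=grab("top","t7"); im2,d2=grab("scene","s7")
P=pts("top",d); r=np.hypot(P[...,0]-.4085,P[...,1]-.313)
m=(im.max(-1)>70)&(P[...,2]>.011)&(P[...,2]<.03)&(r<.08); q=P[m]
A=np.c_[q[:,:2],np.ones(len(q))]; k=np.linalg.lstsq(A,q[:,2],rcond=None)[0]
print("flange centre",cv2.minEnclosingCircle((q[:,:2]*1000).astype(np.float32)),np.median(q[:,2]),"slope",k[:2])
f=lambda i,u,v:cv2.resize(i[v:v+130,u:u+180],None,fx=2.2,fy=4.4*.5,interpolation=cv2.INTER_CUBIC)[:,:,::-1]
cv2.imwrite("pics/p7.png",np.hstack([f(im,150,165),f(im2,210,180)]))
```

```text
flange centre ((401.9329833984375, 313.0076599121094), 65.7611312866211) 0.0191169592062872 slope [-0.00531922 -0.00436755]
```

View pics/p7.png

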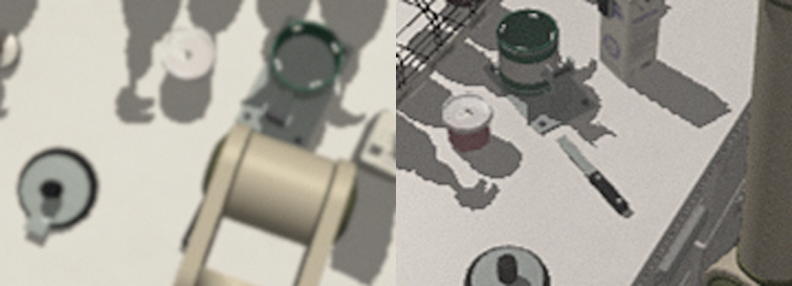

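The lid sits level, knob up and centred on the mat. The bar lies flat on the worktop clear of everything, and the bystanders in view are upright.

```bash
python3 -c "
from rig import env
print(env.close_job())"
```

```text
the job is handed in; nothing more can be done
None
```

The job is handed in at about 20 s: the ear was levered up about 10 mm, the lid lies level and knob up in the middle of the mat, and the bar lies flat on the bare worktop; the hand-in call returned no verdict.

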